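# Run a go gauge round a bent guide rod to its stop

### The job

Check the hand-bent guide rod on the breadboard fixture: take the ring gauge that hangs on it by its stem, slide it along the rod round both bends and push the black stop collar fully home against the end post with it, then let go and leave the gauge hanging there. Keep the stem upright, go by feel and never force the gauge against the rod, and leave the other things on the bench where they are.

Things in the scene. Friction and masses are not known exactly. Their poses are not given: they have to be found in the camera images.
- fixture: fixed breadboard plate 215 x 265 mm, 18 mm high, with a rigid level steel rod (8 mm dia.) held between two posts, axis at z = 105 mm. Origin: centre of the underside, z up. From the near post (block face y = +85 mm + Y) the rod runs towards -y along x = -63 mm, bends 90 deg to run +x along y = Y, then 90 deg back to run -y along x = 59 mm + X. Post tops: z = 119 mm
- bend1_nominal (a point): where first and middle leg would cross (fixture x -63, y 0, z 105 mm) if Y were 0. The rod is hand-bent and clamped where it fell: Y, the shift of the middle leg and all after it along fixture y, is anywhere from -14 to +14 mm, new each time and in no reading. Both bends have 25 mm centreline radius, so begin 25 mm before the crossing
- bend2_nominal (a point): where middle and last leg would cross (fixture x +59, y 0, z 105 mm) if X and Y were 0. X, the shift of the last leg and its post along fixture x, is anywhere from -24 to +24 mm, new each time and in no reading. Bend angles, radii, height and the first leg's x are true
- end_nominal (a point): where the last leg would meet the end post's block (26 mm wide, fixture y -85 mm) if X and Y were 0
- gauge: loose steel ring on the rod's first leg, 0.12 kg +-25%; origin: bore centre; x along the bore, z up. Ring 30 mm outside, bore 15, 10 thick: 3.5 mm play. Flat stem 9 mm thick (x), 18 wide (y), z = 15 to 69 mm: pinch its flat faces. Ballast below to z = -35 keeps it hanging stem up, origin 3.5 mm under the rod axis; hold it upright within 9 deg. Pushed straight on, a bend stops it some 8 mm past its start
- stop_collar (a joint): black collar on the last leg, 26 mm across, 18 long, slides with 2.5 N friction and stays. Value (m): travel from outermost towards the end post; starts 0 to 0.003, 0.012 is home, hard against the post. At 0 its face to the gauge is at fixture y = -55 mm + Y, home at -67 mm + Y. Gauge forces on rod or collar must stay below 20 N
- pliers: blue-handled pliers, 129x50x12 mm, lying flat; origin under the middle; a bystander
- driver: small screwdriver with a green handle, 137x22x23 mm, lying; a bystander
- sensor_loose: round metal sensor body, 38 mm across, 13 mm high; a bystander
- tape_roll: flat roll of tape, 60 mm across, 12 mm high; a bystander
Things that resemble listed ones, but are neither listed nor needed, are in the scene too. Several things have the shape of the gauge; the one meant has the colours described above.

How it is judged:
On the way, in this order (a step that is already met when the one before it is completed fails the run):
1. the gauge is past the first bend, on the middle leg (x of gauge in the frame of fixture above -0.035 m and y of gauge in the frame of fixture above -0.022 m), for 0.05 s.
2. the gauge comes round the second bend towards the last leg (y of gauge in the frame of fixture below -0.028 m and x of gauge in the frame of fixture above 0.025 m), for 0.05 s.
At the end, for the whole second after the job is handed in: the stop collar is pushed home (within 1.5 mm of its full 12 mm), and the released gauge hangs still on the last leg by the collar (its bore's centre beyond fixture y = -42 mm, x over 25 mm), stem up within about 17 degrees (value of joint stop_collar above 0.0105 m and y of gauge in the frame of fixture below -0.042 m and x of gauge in the frame of fixture above 0.025 m and angle between gauge's own z axis and vertical below 0.3 rad and linear speed of gauge below 0.03 m/s and contact force between the fingers and gauge below 0.1 N); the robot touches nothing.
It fails at once if the gauge is forced against the rod, the posts or the collar (20 N or more) (contact force between gauge and fixture above 20 N).
It fails at once if the gauge, while held, is tilted out of upright by more than 0.15 rad (about 9 degrees) (angle between gauge's own z axis and vertical above 0.15 rad and contact force between the fingers and gauge above 0.5 N).
It fails at once if the pliers, screwdriver, loose sensor or tape roll is moved by more than 15 mm (distance of any of pliers, driver, sensor_loose, tape_roll from where it was at the start of the episode above 0.015 m).
It also fails if it takes over 61 s, if anything falls off the work surface, if the arm or the gripper's body presses on something with over 40 N, if the wrist force passes 120 N, or if a joint passes its speed limit or range.

### The arm

A 7-joint arm with a two-finger parallel gripper is mounted at the origin on a cart in front of the work surface, level with it; the furniture and walls round the work are solid. World frame = base frame: x ahead of the robot, y to its left, z up, the work surface at z = 0. Lengths are in m, angles in rad, forces in N, time in s.
With the tool pointing down it reaches from about 0.425 to 0.95 m from the base axis. Payload 4.7 kg.
Tool frame: the origin (TCP) lies between the finger pads; the fingertips stand 17 mm ahead of it and the grasp point (between the pads) lies 2 mm behind it (tip_reach is the z of the fingertips in the tool frame, in m); z points along the fingers, y is the line along which they close (so a half turn about z gives the same grasp; the last joint's range is limited). The gripper opens to 87 mm and grips with 3 to 60 N. Pads are 19 mm wide; open, the fingers measure 117 mm over their backs; the gripper's body (75 mm by 190 mm) begins 51 mm behind the grasp point.
Start: joints at [-1.373, 0.469, -0.049, 1.532, 0.024, 1.141, -0.082], TCP at [0.152, 0.658, 0.24] pointing down, gripper open.
Joint ranges: [-2.59, 2.59], [-0.33, 1.99], [-1.39, 1.29], [0.1, 2.45], [-1.04, 4.18], [0.21, 1.99], [-2.66, 2.66]. Speed limits (rad/s): [2.57, 2.57, 3.14, 3.14, 3.14, 3.14, 3.14].

### API

Orientations are given as a unit quaternion [x, y, z, w].
In Python, from bench import * gives the robot as it stands. Calls block until the motion is done:
- movep(position, orientation): joint-space move of the TCP to a pose.
- move_straight(position, v=0.15, rot=None, threshold=None): straight line of the TCP; rot=None keeps the orientation; v is the mean speed in m/s. With threshold (N) it stops when the force on the tool has changed by that much, and returns True; else False.
- move_j(angles): joint-space move.
- move_gripper(opening, grasp_force=None): opening from 0.0 (shut) to 1.0 (fully open); grasp_force is the grip in N (None keeps the last); returns when the fingers have stopped.
- dwell(seconds).
- ik(position, orientation): joint angles nearest the present ones, or None.
- camera(name): name is "side" or "top"; returns the picture (480x640x3 uint8, blue, green, red); there is no depth.
- calibration(name): a dict with "intrinsics" (3x3 intrinsics, pixels), "dist" ([k1, k2, p1, p2, k3] as OpenCV has them; the pictures are not rectified), "world_from_camera" (4x4, takes a point from camera to world coordinates). Camera axes: x right, y down, z forward; pixel columns grow to the right and rows downward; lengths in m; the calibration is good to about 2 mm. A picture is of the moment at which its call begins. calibration takes no time and is no camera call.
A pose or a line that the arm cannot do raises PlanningError and nothing moves.
- hand_in(): hands the job in; it is judged then, once.
Trained networks look in the newest picture that a camera, given by its name, has taken for a name from the list of things; names that differ only in an ending like _2 or _b are one class to them, and where a whole thing is asked for, a point or a joint stands for the part that bears it (a point fixed in the world has none). Each returns a list of dicts, best first, with "confidence" (0 to 1); they miss things now and then, are a little off and sometimes report something else, mostly with a low value. They report only what shows in the picture. A call takes as long as a camera call. They do not tell look-alikes from the thing itself.
- find_in(camera, name): "rect" ([left, top, right, bottom] in pixels, round what is visible of it).
- regions_of(camera, name): "mask" (480x640 bool, what is visible of it) and "rect" ([left, top, right, bottom] in pixels, round what is visible of it).
- pinpoint(camera, name): "position" ([row, column] in pixels: a listed point, or the origin of a listed thing).
Readings, each from a call of its own:
- read_time_s(): time.
- read_qpos(): joint angles.
- read_dq(): joint speeds.
- read_effort(): joint torques, N m.
- read_tcp_pos(): TCP position.
- read_tcp_rot(): TCP orientation.
- read_wrist_force(): force on the tool from outside, world axes, zero at the start.
- read_moment(): the same for the moment, N m.
- read_opening(): opening from 0.0 (shut) to 1.0 (fully open).
- read_grip_force(): force on a finger pad.
Only numpy, scipy, OpenCV 4.12 (cv2) and the standard library are available. Lean on these libraries where they do the work, as an engineer would, in place of code of your own. Each camera call takes 0.05 s, during which the arm holds its last target. There are 200 camera calls.

## Working session

There is one attempt and no reset: what is moved stays moved. The work goes in short steps, each a Python script; the robot and the scene stay as the last script left them, time stands still between calls to the robot, and variables do not carry over. Pictures are saved under pics/ and viewed, at most 10 in all, crops included, and the job is handed in when it is done.

```bash
mkdir -p pics; ls
python3 - <<'E'
from bench import *
import cv2
for c in ("top","side"):
    im=camera(c); cv2.imwrite(f"pics/{c}0.png",im)
    k=calibration(c); print(c,k["intrinsics"],k["dist"],k["world_from_camera"])
    for n in ("gauge","fixture"):
        print(n,[(d["rect"],round(d["confidence"],2)) for d in find_in(c,n)][:5])
    for n in ("gauge","bend1_nominal","bend2_nominal","end_nominal","fixture","stop_collar"):
        try: print(n,[(d["position"],round(d["confidence"],2)) for d in pinpoint(c,n)][:5])
        except Exception as e: print(n,e)
print(read_tcp_rot(),read_time_s(),read_wrist_force())
E
```

```text
pics
top [[585.31606176   0.         325.96995663]
 [  0.         585.31606176 245.65036423]
 [  0.           0.           1.        ]] [-0.1654943  0.         0.         0.         0.       ] [[ 0.01862444 -0.98651714  0.16259477  0.34531085]
 [-0.9969459  -0.00598779  0.07786539 -0.23396078]
 [-0.07584195 -0.16354839 -0.98361574  1.09696055]
 [ 0.          0.          0.          1.        ]]
gauge [([226.8, 319.3, 246.7, 337.4], 0.74), ([303.5, 259.9, 315.0, 275.7], 0.44)]
fixture [([260.4, 174.2, 414.7, 302.5], 0.77)]
gauge [([265.4, 307.4], 0.62), ([234.8, 334.5], 0.26)]
bend1_nominal [([260.0, 336.0], 0.87), ([185.7, 374.9], 0.39)]
bend2_nominal [([192.1, 326.8], 0.76)]
end_nominal []
fixture [([231.6, 333.6], 0.95)]
stop_collar it knows: bend1_nominal, bend2_nominal, driver, end_nominal, fixture, gauge, pliers, sensor_loose, tape_roll
side [[440.25255743   0.         316.29096512]
 [  0.         440.25255743 236.92691473]
 [  0.           0.           1.        ]] [0.02475448 0.         0.         0.         0.        ] [[-0.88784569 -0.26039467  0.37937403  0.19892444]
 [-0.46011265  0.51160603 -0.72564152  0.48053952]
 [-0.00513686 -0.81881248 -0.57403809  0.585815  ]
 [ 0.          0.          0.          1.        ]]
gauge [([330.5, 211.2, 345.1, 262.2], 0.63), ([351.8, 308.4, 369.9, 354.8], 0.59)]
fixture []
gauge [([338.5, 359.5], 0.91), ([248.6, 336.0], 0.71)]
bend1_nominal [([230.2, 343.7], 0.71)]
bend2_nominal [([221.5, 286.1], 0.56)]
end_nominal [([196.1, 294.7], 0.67)]
fixture [([262.6, 312.1], 0.75)]
stop_collar it knows: bend1_nominal, bend2_nominal, driver, end_nominal, fixture, gauge, pliers, sensor_loose, tape_roll
[ 1.13162294e-01  9.93576515e-01  6.03276506e-05 -7.00289544e-06] 0.8 [ 0.56528875  0.00874777 -0.44899409]
```

Run:
```python
import cv2
a=cv2.imread("pics/top0.png")[150:350,210:450]
b=cv2.imread("pics/side0.png")[140:380,220:460]
cv2.imwrite("pics/t1.png",cv2.resize(a,None,fx=3.3,fy=3,interpolation=2)[:600,:800]) if 0 else cv2.imwrite("pics/t1.png",cv2.resize(a,(720,600),interpolation=2))
cv2.imwrite("pics/s1.png",cv2.resize(b,(600,600),interpolation=2))
```

```text
(no output)
```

View pics/t1.png

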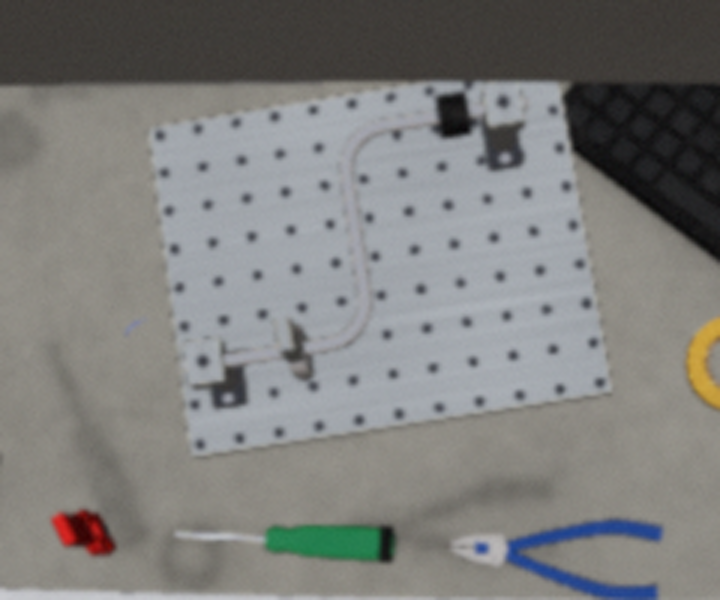

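View pics/s1.png

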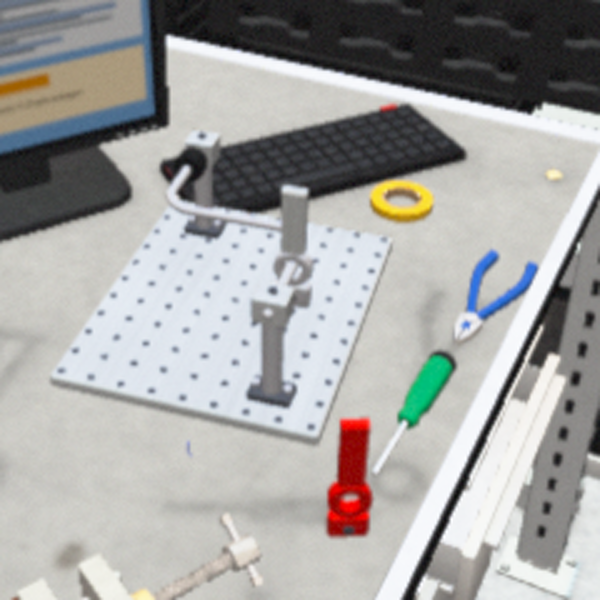

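View pics/side0.png

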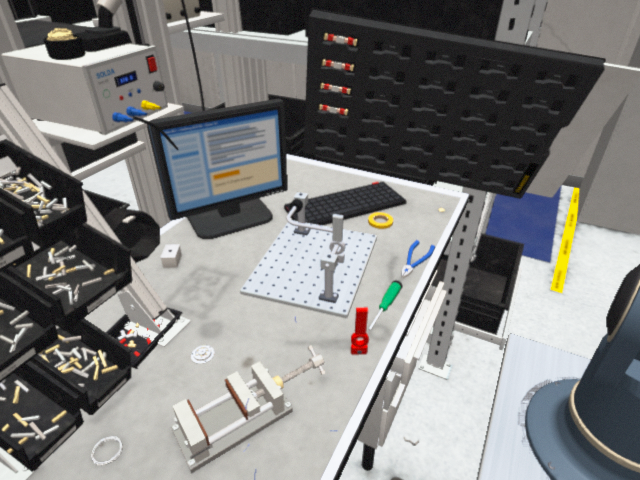

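The steel gauge hangs on the rod: side about (337,236), top about (308,265). The red look-alike stands loose on the bench at side (360,332), top (238,327). The one meant is the steel gauge, since it is on the rod's first leg. The black collar is at top (361,188). The enlarged crops above already confirm this.

I'll take one closer top crop for measuring and one full top view to check clearance from the dark thing at the far edge.

Run:
```python
import cv2
t=cv2.imread("pics/top0.png")
a=t[174:306,256:418]
a=cv2.resize(a,None,fx=4.5,fy=4.5,interpolation=cv2.INTER_CUBIC)
for k in range(260,418,10): cv2.line(a,(int((k-256+.5)*4.5),0),(int((k-256+.5)*4.5),6 if k%50 else 14),(0,0,255),1)
for k in range(180,306,10): cv2.line(a,(0,int((k-174+.5)*4.5)),(6 if k%50 else 14,int((k-174+.5)*4.5)),(0,0,255),1)
cv2.imwrite("pics/t2.png",a)
```

```text
(no output)
```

View pics/t2.png

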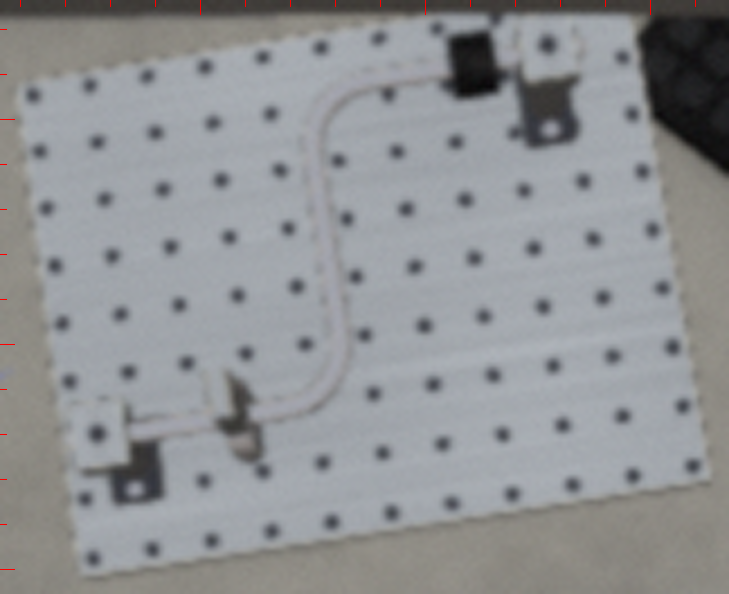

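View pics/top0.png

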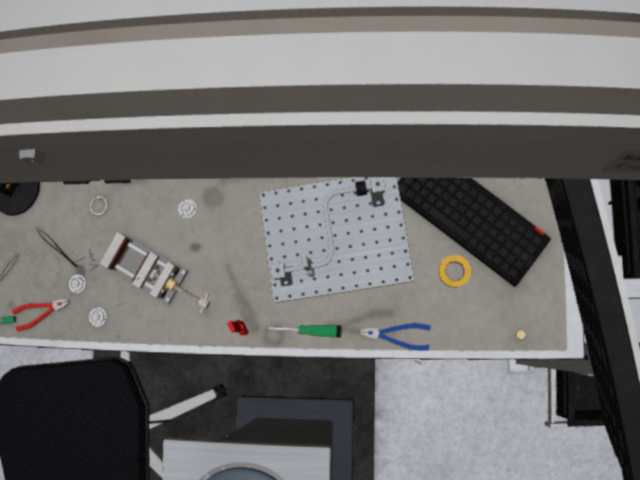

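```bash
cat > h.py <<'E'
import numpy as np, cv2
from bench import calibration
from scipy.optimize import least_squares
def proj(c,P):
    k=calibration(c); T=np.linalg.inv(k["world_from_camera"])
    return cv2.projectPoints(np.asarray(P,float).reshape(-1,3),cv2.Rodrigues(T[:3,:3])[0],T[:3,3],k["intrinsics"],np.array(k["dist"]))[0][:,0]
def f2w(p,P):
    P=np.asarray(P,float).reshape(-1,3); c,s=np.cos(p[2]),np.sin(p[2])
    return np.c_[p[0]+c*P[:,0]-s*P[:,1],p[1]+s*P[:,0]+c*P[:,1],P[:,2]]
E
python3 - <<'E'
from h import *
u=np.array([(93,558),(693,466),(33,95),(672,346),(632,114),(622,57),(378,38),(85,498),(62,323)])/4.5-.5+[256,174]
m=np.array([(-100,125),(-100,-125),(100,125),(-50,-125),(50,-125),(75,-125),(100,-25),(-75,125),(0,125)])/1e3
P=np.c_[m,np.full(len(m),.018)]
r=least_squares(lambda p:(proj("top",f2w(p,P))-u).ravel(),[.6,-.2,.1])
print(r.x,np.abs(r.fun).max()); p=r.x; np.save("fix.npy",p)
def wz(px,z):  # pixel->fixture at height z
    q=least_squares(lambda a:(proj("top",f2w(p,[a[0],a[1],z]))-px).ravel(),[0,0],x_scale=.1).x; return np.round(q*1e3,1)
for n,c in dict(first=(170,427),first2=(200,422),mid=(314,160),mid2=(326,260),last=(420,73),col=(473,64),collf=(450,66)).items(): print(n,wz(np.array(c)/4.5-.5+[256,174],.105))
print("gauge top",wz(np.array((222,390))/4.5-.5+[256,174],.1705), "posts",wz(np.array((97,433))/4.5-.5+[256,174],.119),wz(np.array((547,44))/4.5-.5+[256,174],.119))
# rectified z=105 view from both cameras, 2px/mm... x up, -y right
im=[]
for c in("top","side"):
    X,Y=np.meshgrid(np.arange(-130,131,.7),np.arange(-105,106,.7))
    G=f2w(p,np.c_[-Y.ravel()/1e3,-X.ravel()/1e3,np.full(X.size,.105)])
    uv=proj(c,G).reshape(*X.shape,2).astype(np.float32)
    w=cv2.remap(cv2.imread(f"pics/{c}0.png"),uv[...,0],uv[...,1],cv2.INTER_CUBIC)
    w=cv2.resize(w,None,fx=1.05,fy=1.05)  # 1.5 px/mm
    for k in range(-120,121,20):
        a=int((k+130)*1.5); cv2.line(w,(a,0),(a,8 if k else 20),(0,0,255),1)
        b=int((k+105)*1.5); cv2.line(w,(0,b),(8 if k else 20,b),(0,0,255),1)
    im.append(w)
cv2.imwrite("pics/w.png",np.hstack(im)); print(im[0].shape)
E
```

```text
[ 0.5443157  -0.16425737  0.1645412 ] 0.2025445895552025
first [-63.4  75.9]
first2 [-63.3  64.2]
mid [31.   6.2]
mid2 [-8.7  7.4]
last [ 58.6 -39.6]
col [ 58.8 -60.4]
collf [ 59.5 -51.5]
gauge top [-62.7  48.2] posts [-63.5 102.1] [ 58.3 -89.3]
(317, 392, 3)
```

View pics/w.png

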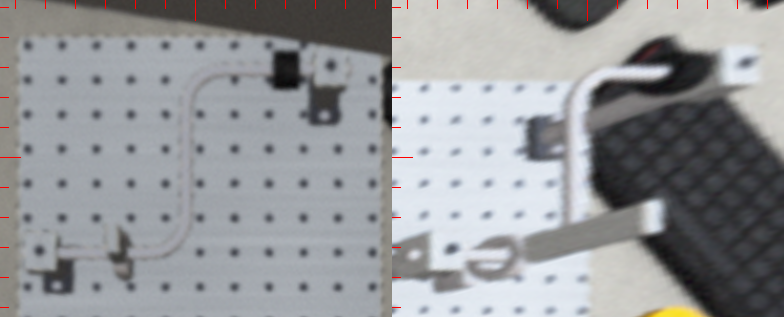

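Plan view: the plate fits to 0.2 px, with the first leg at x=-63.4 (it should be -63). Both cameras agree on the offsets, Y≈+6.8 mm and X≈-1 mm. Next I'll locate the gauge along the leg and check reachability.

```bash
cat >> h.py <<'E'
import time
from bench import *
from scipy.spatial.transform import Rotation as R
p=np.load("fix.npy"); YY,XX=.0068,-.0008
def path():
    """list of (fx,fy,heading change deg) of bore centre, from first bend start to last leg"""
    r=.025; L=[]
    for a in range(0,91,15):
        t=np.radians(a); L.append((-.063+r-r*np.cos(t),YY+r-r*np.sin(t),a))
    xl=.059+XX
    for a in range(0,91,15):
        t=np.radians(a); L.append((xl-r+r*np.sin(t),YY-r+r*np.cos(t),90-a))
    return L
def quat(a):  # tool down, tool y at fixture yaw+90deg+a
    th=p[2]+np.pi/2+np.radians(a)   # world angle of tool y
    y=np.array([np.cos(th),np.sin(th),0]); z=np.array([0,0,-1.]); x=np.cross(y,z)
    return R.from_matrix(np.c_[x,y,z]).as_quat()
def W(fx,fy,z): return f2w(p,[fx,fy,z])[0]
ZG=.152-.002   # TCP height when grasped (grasp point .152)
E
python3 - <<'E'
from h import *
for c,px in(("top",(307.4,265.4)),("side",(336,248.6))):
    q=least_squares(lambda a:(proj(c,f2w(p,[a[0],a[1],.1015]))-px).ravel(),[-.06,.05],x_scale=.1).x; print(c,q)
px=np.array((294,188))/2.5-.5+[220,140]
print("side stemtop",least_squares(lambda a:(proj("side",f2w(p,[a[0],a[1],.1705]))-px).ravel(),[-.06,.05],x_scale=.1).x)
print("above",ik(W(-.063,.048,.23),quat(0)),ik(W(-.063,.048,.23),quat(180)))
for s in path()[::2]: print(np.round(s,3),np.round(ik(W(s[0],s[1],.1535),quat(s[2])),2))
print(np.round(ik(W(.058,-.06,.1535),quat(0)),2), read_qpos())
E
```

```text
top [-0.06158189  0.05134843]
side [-0.06590036  0.06101478]
side stemtop [-0.06431218  0.0535039 ]
above [-0.58317252  0.23072569  0.89927056  2.00700705 -0.21439272  1.00003684
  2.15541568] [-0.66265713  0.25714603  1.00785598  2.00976033 -0.25718724  1.00760776
 -0.93674608]
[-0.063  0.032  0.   ] [-0.46  0.37  0.83  2.07 -0.36  0.85  2.32]
[-6.0e-02  1.9e-02  3.0e+01] [ 0.87  0.41 -0.8   1.98  0.37  0.9   2.13]
[-5.e-02  1.e-02  6.e+01] [ 1.11  0.6  -1.17  1.95  0.65  1.04  2.42]
[-3.8e-02  7.0e-03  9.0e+01] [-0.58  0.55  1.12  2.01 -0.61  0.97 -2.13]
[4.0e-02 6.0e-03 7.5e+01] [-0.56  0.69  1.11  1.84 -0.7   1.07 -2.41]
[ 5.1e-02 -1.0e-03  4.5e+01] [ 0.86  0.67 -0.99  1.73  0.62  1.09  2.19]
[ 5.7e-02 -1.2e-02  1.5e+01] [-0.23  0.53  0.61  1.77 -0.36  0.96  2.52]
[-0.22  0.59  0.72  1.72 -0.46  1.    2.4 ] [-1.37288321  0.46855009 -0.04860245  1.53249694  0.02411631  1.1410117
 -0.08231619]
```

```bash
sed -i 's/np.radians(a)   # world/np.radians(a+180)   # world/' h.py
python3 - <<'E'
from h import *
movep(W(-.063,.049,.25),quat(0)); print(read_time_s(),read_qpos())
move_straight(W(-.063,.049,ZG),v=.12,threshold=6); print(read_tcp_pos(),W(-.063,.049,ZG))
for s in path()[::3]: print(np.round(s,3),np.round(ik(W(s[0],s[1],.1535),quat(s[2])),2))
f0=read_wrist_force(); move_gripper(0.0,20); print(read_opening()*87,read_grip_force(),f0,read_wrist_force(),read_time_s())
camera("side"); im=camera("top"); cv2.imwrite("pics/g.png",np.hstack([cv2.resize(im[170:320,250:420],None,fx=2.3,fy=2.3),cv2.resize(camera("side")[170:320,250:420],None,fx=2.3,fy=2.3)]))
E
```

```text
3.775 [-0.71799983  0.23574218  1.06020856  1.98646416 -0.23692351  1.05071248
 -0.9547702 ]
[ 0.47467085 -0.12651943  0.15056778] [ 0.47414042 -0.12623857  0.15      ]
[-0.063  0.032  0.   ] [-0.53  0.4   0.94  2.08 -0.42  0.87 -0.76]
[-5.6e-02  1.4e-02  4.5e+01] [-0.33  0.36  0.7   2.04 -0.31  0.85 -0.07]
[-3.8e-02  7.0e-03  9.0e+01] [-0.16  0.36  0.5   1.99 -0.22  0.85  0.62]
[4.6e-02 3.0e-03 6.0e+01] [-0.23  0.49  0.57  1.81 -0.32  0.93  0.12]
[ 5.7e-02 -1.2e-02  1.5e+01] [-0.34  0.58  0.78  1.78 -0.48  0.99 -0.51]
8.766239160064595 19.99759624712169 [-0.07688792  0.16044403  0.24719258] [-0.16315919  0.01269184 -0.49819345] 5.9917
```

View pics/g.png

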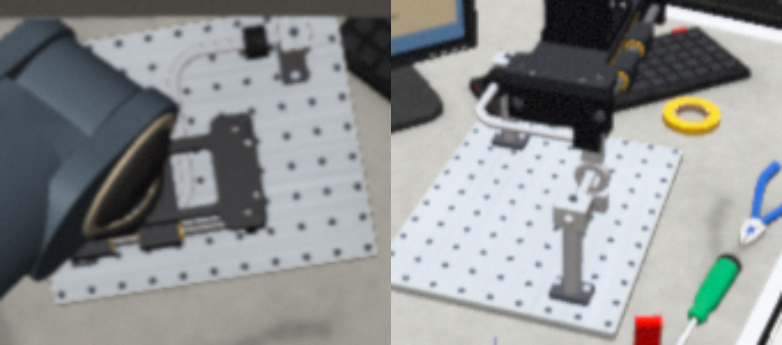

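Gripped on the stem: the opening reads 8.8 mm, and the side view shows the fingers around the steel stem. Now I'll lift to centre the bore and feel the lateral play.

```bash
cat >> h.py <<'E'
def fpos():
    d=read_tcp_pos()-np.array([p[0],p[1],0]); c,s=np.cos(p[2]),np.sin(p[2]); return np.array([c*d[0]+s*d[1],-s*d[0]+c*d[1],d[2]])
def ff():
    d=np.array(read_wrist_force()); c,s=np.cos(p[2]),np.sin(p[2]); return np.array([c*d[0]+s*d[1],-s*d[0]+c*d[1],d[2]])
def probe(ax,cmd,d=.006,thr=2.5,v=.012):
    """feel both ways along fixture axis ax from commanded fixture pos; go to and return centre"""
    e=[]
    for s in(1,-1):
        t=np.array(cmd,float); t[ax]+=s*d
        hit=move_straight(W(*t),v=v,threshold=thr); q=fpos(); e.append(q[ax]); print("probe",s,hit,np.round((q-cmd)*1e3,2),np.round(ff(),1))
        move_straight(W(*cmd),v=.03)
    b=fpos()[ax]-cmd[ax]   # tracking bias
    c=np.array(cmd,float); c[ax]=np.mean(e)-b; move_straight(W(*c),v=.03); print("ctr",np.round((c-cmd)*1e3,2),np.round(ff(),1),read_time_s()); return c
E
python3 - <<'E'
from h import *
c=np.array([-.063,.049,ZG]); print(np.round(fpos()-c,4),ff())
h=move_straight(W(-.063,.049,ZG+.0035),v=.02,threshold=4); print(h,np.round(fpos(),4),ff())
c[2]+=.0035
c=probe(0,c)
np.save("c.npy",c)
E
```

```text
[-0.0001  0.0001 -0.0001] [-0.40157975  0.13530563 -0.78440369]
False [-0.0629  0.0489  0.1537] [-0.00950456  0.29907956 -1.79020156]
probe 1 True [ 3.37  0.34 -0.65] [-1.2 -0.4 -1.5]
probe -1 True [-3.63  0.12 -0.17] [ 0.4 -0.3 -0.2]
ctr [0.02 0.   0.  ] [-0.9 -0.3 -0.8] 8.0833
```

Play is ±3.5 mm and centred, as it should be. Now round the first bend and feel for Y on the middle leg.

```bash
cat >> h.py <<'E'
def follow(L,z,v=.025,thr=5):
    for fx,fy,a in L:
        hit=move_straight(W(fx,fy,z),v=v,rot=quat(a),threshold=thr)
        print(np.round([fx*1e3,fy*1e3,a],1),hit,np.round(ff(),1))
        if hit: return False
    return True
E
python3 - <<'E'
from h import *
z=ZG+.0035
if follow(path()[:7],z):
    c=np.array([-.030,YY,z]); move_straight(W(*c),v=.025,threshold=5)
    c=probe(1,c); np.save("c.npy",c)
print(fpos(),read_time_s(),read_opening()*87)
E
```

```text
[-63.   31.8   0. ] False [ 1.3 -0.2 -1.2]
[-62.1  25.3  15. ] False [-0.2  0.4  0.1]
[-59.7  19.3  30. ] False [-0.3  0.7 -0.3]
[-55.7  14.1  45. ] False [0.7 0.2 0.5]
[-50.5  10.1  60. ] False [-0.5 -0.1 -1.2]
[-44.5   7.7  75. ] False [0.3 0.5 0.2]
[-38.    6.8  90. ] False [ 0.4 -1.4 -0.9]
probe 1 False [0.02 6.06 0.03] [ 0.5 -0.  -0.6]
probe -1 True [-0.45 -0.95 -0.67] [-0.   0.1  0. ]
ctr [0.   2.43 0.  ] [ 0.3  0.  -0.9] 13.6583
[-0.030036    0.00951929  0.15338933] 13.6583 8.968336578143685
```

Run:
```python
from h import *
c=probe(1,np.load("c.npy"),thr=3); np.save("c.npy",c)
```

```text
probe 1 True [-0.31  3.8  -0.34] [ 0.6 -1.1 -0.8]
probe -1 True [-0.48 -3.48 -0.74] [ 0.2  0.8 -0.9]
ctr [ 0.   -0.17  0.  ] [ 0.3 -0.4 -0.1] 15.325
```

Both sides touched: the middle leg is at y=+9.1 mm in the robot's frame. On to the second bend.

```bash
sed -i 's/^p=np.load.*/p=np.load("fix.npy"); YY,XX=.0091,-.0008/' h.py
python3 - <<'E'
from h import *
z=ZG+.0035
if follow([(0,YY,90)]+path()[7:],z,v=.03):
    c=np.array([.059+XX,-.020,z]); move_straight(W(*c),v=.025,threshold=5)
    c=probe(0,c,thr=3); np.save("c.npy",c)
print(fpos(),read_time_s(),read_opening()*87)
E
```

```text
[ 0.   9.1 90. ] False [-0.3  0.1 -0.8]
[33.2  9.1 90. ] False [ 0.7 -0.5 -0.5]
[39.7  8.2 75. ] False [-0.4  0.7  0.1]
[45.7  5.8 60. ] False [ 0.4 -0.5 -0.3]
[50.9  1.8 45. ] False [-1.2  0.5 -1.7]
[54.9 -3.4 30. ] False [ 0.8  0.5 -0.8]
[57.3 -9.4 15. ] False [-0.3  0.3 -0.9]
[ 58.2 -15.9   0. ] False [-0.5  0.4 -0.8]
probe 1 True [ 3.85  0.36 -0.87] [-0.7  0.7 -1.6]
probe -1 True [-3.08  0.33 -0.4 ] [1.5 0.2 0.1]
ctr [0.52 0.   0.  ] [ 0.1 -0.8 -1. ] 22.15
[ 0.05858099 -0.01995318  0.15331381] 22.15 8.839768098159446
```

Run:
```python
from h import *
c=np.load("c.npy"); c[1]=-.037; print(move_straight(W(*c),v=.03,threshold=5))
c[1]=-.058; h=move_straight(W(*c),v=.012,threshold=7); q=fpos(); print(h,q,ff(),read_time_s(),read_opening()*87)
np.save("c.npy",[c[0],q[1],c[2]])
```

```text
False
True [ 0.05846031 -0.05463369  0.15270038] [-1.00292719 -0.48144157 -1.00467826] 24.3417 8.997053574385001
```

Run:
```python
from h import *
c=np.load("c.npy"); y=c[1]
c[1]=y+.002; move_straight(W(*c),v=.03)
c[1]=y-.004; h=move_straight(W(*c),v=.012,threshold=8); q=fpos(); print(h,q,y,ff())
c[1]=q[1]+.002; move_straight(W(*c),v=.02); print(ff())
cv2.imwrite("pics/e.png",np.hstack([cv2.resize(camera(n)[a:a+130,b:b+130],None,fx=3,fy=3) for n,a,b in(("top",165,300),("side",170,240))]))
print(read_time_s())
```

```text
True [ 0.05854978 -0.05516203  0.1526525 ] -0.05463369462514413 [-0.68052324 -0.07937705 -0.80937721]
[-0.11761374 -0.39074181 -1.08890311]
25.425
```

View pics/e.png

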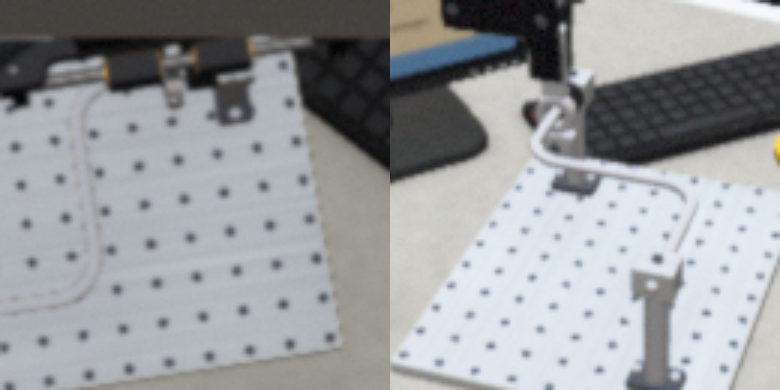

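The collar is hard against a firm stop: two pushes ended within 0.5 mm of each other. The gauge is on the last leg beside it. Now I'll lower it to hang and release.

Run:
```python
from h import *
c=np.load("c.npy"); q=fpos(); c[1]=q[1]
c[2]-=.0035; print(move_straight(W(*c),v=.01,threshold=2.5),fpos(),ff())
move_gripper(.3); print(read_opening()*87,read_grip_force(),read_time_s()); 
c[2]=.25; print(move_straight(W(*c),v=.1,threshold=6)); c[2]=.27; c[0]-=.06; c[1]+=.12; move_straight(W(*c),v=.12); dwell(1)
print(fpos(),ff(),read_time_s())
a=camera("top")
for n in("top","side"): print([(d["position"],round(d["confidence"],2)) for d in (camera(n),pinpoint(n,"gauge"))[1]])
cv2.imwrite("pics/f.png",np.hstack([cv2.resize(camera(n)[u:u+130,b:b+130],None,fx=3,fy=3) for n,u,b in(("top",165,300),("side",170,240))]))
```

```text
False [ 0.05869023 -0.05320024  0.1499698 ] [0.41544738 0.14315804 0.33185763]
26.045885911009204 0.0 26.5667
False
[-0.00127249  0.06686384  0.27000368] [-0.03204195 -0.118519   -0.23516765] 30.0
[([190.5, 356.5], 0.61), ([329.7, 239.6], 0.54)]
[([340.7, 361.4], 0.7), ([209.2, 295.4], 0.63), ([229.0, 346.7], 0.31)]
```

View pics/f.png

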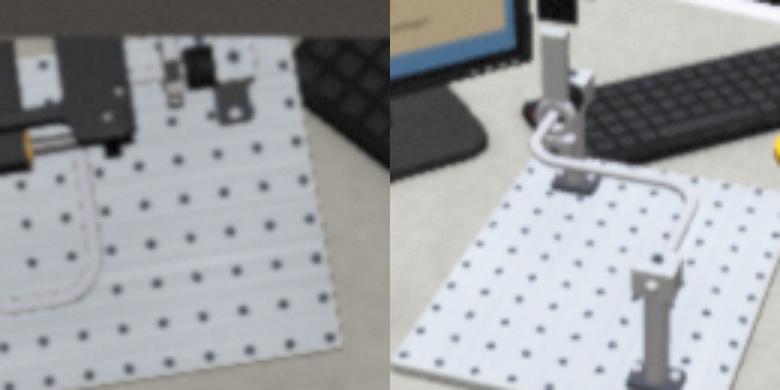

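Run:
```python
from h import *
im=camera("top")
cv2.imwrite("pics/g2.png",cv2.resize(im[172:207,345:395],None,fx=14,fy=14,interpolation=cv2.INTER_CUBIC))
for Y in(.0068,.0091):
  for y in(-.067,-.085): print(Y,y,proj("top",f2w(p,[[.058,y+Y,.105],[.058,y+Y,.118]])).round(1).tolist())
g=cv2.cvtColor(im,6); print(g[184:192:2,350:392])
g0=cv2.cvtColor(cv2.imread("pics/top0.png"),6); print(g0[184:192:2,350:392])
```

```text
0.0068 -0.067 [[360.6, 188.2], [360.4, 186.2]]
0.0068 -0.085 [[370.7, 186.6], [370.7, 184.6]]
0.0091 -0.067 [[359.3, 188.4], [359.1, 186.5]]
0.0091 -0.085 [[369.4, 186.8], [369.4, 184.8]]
[[188 186 178 153 146 158 153 146 140 127  90  54  32  30  25  28  29  26
   28  29  62 133 173 186 180 150 105  82  86 129 167 185 186 191 180 172
  180 184 186 185 186 186]
 [179 183 176 159 122  87  71  71  74  93 106  81  46  33  30  32  35  36
   35  37  45  88 151 180 187 183 172 163 159 172 181 185 186 182 162 165
  179 183 186 186 184 179]
 [175 181 180 169 130  85  62  64  69  95 132 109  52  30  25  28  31  35
   37  33  37  78 149 184 186 188 187 184 182 182 183 186 187 185 178 182
  184 183 184 184 184 183]
 [177 176 175 164 135  92  68  65  66  80 107  95  48  24  22  20  22  22
   19  23  24  69 140 178 183 181 175 171 171 170 164 154 139 135 142 166
  179 180 183 181 183 182]]
[[168 168 167 164 146 100  46  23  21  20  21  20  21  22  36  80 133 155
  156 153 146 157 166 168 161 132  91  70  79 113 148 163 170 170 162 154
  162 165 165 167 166 167]
 [160 164 163 159 145 103  55  29  29  27  26  30  28  30  31  65 124 153
  161 162 161 154 159 166 167 163 154 141 141 154 163 167 165 160 145 146
  157 165 167 167 166 163]
 [158 162 163 161 154 121  71  35  26  26  29  32  33  33  34  48  91 125
  137 137 126 116 145 167 169 168 167 163 161 163 165 166 168 166 157 160
  163 164 164 163 164 160]
 [159 157 156 151 146 122  83  37  21  20  19  24  24  23  24  26  39  54
   72  95  92  89 129 160 164 162 157 152 153 152 149 136 123 120 125 145
  157 161 161 162 162 163]]
```

View pics/g2.png

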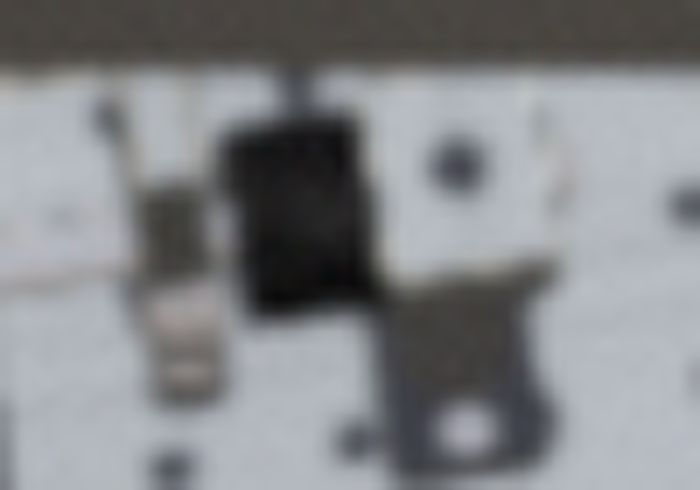

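The enlarged view shows the black collar against the post block (edge at about px 371, post starting at about 372). The gauge hangs free and upright beside it at about (357,189), and the gripper is well clear.

```bash
python3 -c "
from bench import *
print(hand_in(),read_time_s())"
```

```text
the job is handed in; nothing more can be done
the job is handed in; nothing more can be done
```

The gauge went round both bends, the collar is home against the end post, and the released gauge hangs upright beside it; the job is handed in at about 30 s of the 61 s, but no verdict came back.

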